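# Slide the top-heavy supply crate into its bay

## Robot

A 6-joint arm with a two-finger parallel gripper is mounted at the origin on the work surface. World frame = base frame: x ahead of the robot, y to its left, z up, the work surface at z = 0. Lengths are in m, angles in rad, forces in N, time in s.
With the tool pointing down it reaches from about 0.35 to 0.975 m from the base axis. Payload 4.9 kg.
Tool frame: the origin (TCP) lies midway between the tips of the shut fingers; the grasp point (between the pads) lies ctrl.grip_depth behind it (ctrl.grip_depth is the distance from the TCP to the grasp point, in m); z points along the fingers, y is the line along which they close (so a half turn about z gives the same grasp; the last joint's range is limited). The gripper opens to 85 mm and grips with 20 to 120 N. Pads are 22 mm wide; open, the fingers measure 114 mm over their backs; the gripper's body (76 mm by 85 mm) begins 54 mm behind the grasp point. The pads swing forward as they close: fully open they stand 13 mm farther back than shut.
Start: joints at [0.99, 0.053, 1.613, -0, 1.476, -0.119], TCP at [0.278, 0.56, 0.231] pointing down, gripper open.
Joint ranges: [-3.01, 3.01], [-1.01, 2.22], [0.06, 2.58], [-1.02, 4.17], [0.09, 2.62], [-3.14, 3.14]. Speed limits (rad/s): [2.57, 2.57, 3.14, 3.14, 3.14, 3.14].

## Interface

Orientations are given as a rotation vector (axis times angle).
In Python, from station import ctrl, get_image, camera_model gives the robot as it stands. The module is installed in compiled form; this text tells all that it offers.
- The arm moves only by the shell command python3 -m crank 'ROWS' [FORCE]. ROWS is JSON, a list of rows, each a list of 7 numbers: the shift along the tool's x, y, z in mm, then the turn, a rotation vector about the tool's x, y, z in rad, then the opening, from -1 (shut) to 1 (fully open). A call has exactly 10 rows; each row shifts and turns the commanded pose from where the row before left it, along the tool's axes as they then stand; what a row does not reach is not made up. A row lasts 1/12 s, in which the tool goes at most 41.7 mm and 7.16 degrees, less where a joint would pass 70% of its speed; a pose out of reach is approached as far as the arm can. A call with a gripper value outside its range is refused whole. The fingers move at their own pace and stop on an object; FORCE is the grip in N (left out, the last holds). Time passes only in rows, so rows that do not move let the fingers close, or fill a call up. It gives the time, the measured TCP pose, the force, the opening and the grip force at its end, in the units of the state.
- ctrl.get_obs(): the state, without advancing time (a new reading comes with each control period).
- get_image(name): name is "side" or "top" or "wrist"; returns the picture (480x640x3 uint8, red, green, blue); there is no depth.
- camera_model(name): a dict with "vertical_fov" (degrees; the focal length in pixels is half the picture's height over the tangent of half this angle, whatever the lens; pixels are square), "cx", "cy" (the principal point, pixels), "R" (3x3) and "t" (3): a world point X has camera coordinates R X + t; the wrist camera has in their place "hand_eye" (4x4, takes a point from camera to tool coordinates, whose origin is the TCP and whose axes are the flange's). Camera axes: x right, y down, z forward; pixel columns grow to the right and rows downward; lengths in m; the calibration is good to about 2 mm. A picture is of the moment at which its call begins: read the wrist's pose just before it. camera_model takes no time and is no camera call.
- ctrl.finish_job(): hands the job in; it is judged then, once.
The state is a dict: "t": time; "q": joint angles; "dq": joint speeds; "effort": joint torques, N m; "tool_pos": TCP position; "tool_rot": TCP orientation; "contact_force": force on the tool from outside, world axes, zero at the start; "wrist_torque": the same for the moment, N m; "opening": finger opening in m; "grip_force": force on a finger pad.
Only numpy, scipy, OpenCV 4.12 (cv2) and the standard library are available. Lean on these libraries where they do the work, as an engineer would, in place of code of your own. Each camera call takes 0.05 s, during which the arm holds its last target. There are 200 camera calls.

## Task

Push the tall supply crate across the table into its parking bay, until its back stands flush and square against the stop rail between the two end blocks. It is heavy and top-heavy and tips if pushed high, so it must slide upright with its base staying on the table; do not lift it or touch its carrying handle, and leave the mask, the brush pot and the pencil tin where they are. Then move clear.

Things in the scene. Friction and masses are not known exactly. Their poses are not given: they have to be found in the camera images.
- crate: tall plywood crate full of bottles, 1.2-1.8 kg; sliding takes 5-13 N level push, up to 20 N if the fingers also bear down on it. Origin: underside, mid of the upright box; x to its back (towards the bay), z up. Box: x -55 to 55, y -85 to 85, 200 high (bottles to 248). Solid base 36 high, 170 wide, x -105 to 55: a foot sticks out 50 at the front (-x). Back face flat at x = 55. Pushed along +x above about 80 high it may tip over its back edge
- foot (a point): middle of the flat upright front face (170 wide, 36 high) of the crate's projecting foot: crate x = -105, 18 above the table; axes as the crate's
- handle: the crate's carrying handle, a steel bar of 12 diameter: up the middle of both ends (y = -88 and +88, from 150 up) and across the top at 285 above the table; fixed to the crate, origin and axes as the crate's
- bay: pale wood parking bay fixed to the table: stop rail 270 long (y), 20 thick, 50 high; at each end a block 20 wide, 50 high, reaching 70 out from the stop, 230 clear between. Origin: table height, middle of the stop's face; x points into the stop (the way the crate goes in). Crate home: its origin at bay x = -55, x axes alike
- mask: clay face mask lying face up, about 166 x 124, 75 high; origin at the middle of its underside. Bystander beside the crate's way
- brushpot: clear cup with brushes, 72 diameter, 90 high, brushes to 180; origin at the middle of its underside. Bystander
- tin: flat pencil tin 90 x 60 x 22 with pencils on it; origin at the middle of its underside. Bystander

How it is judged:
By the outcome, as a careful person would: the job done as asked, in the order asked, and still so for the second after the job is handed in, with the robot touching nothing.
It also fails if it takes over 42 s, if anything falls off the work surface, if the arm or the gripper's body presses on something with over 40 N, if the wrist force passes 120 N, or if a joint passes its speed limit or range.

## Working session

There is one attempt and no reset: what is moved stays moved. The work goes in short steps, Python scripts to look and compute and a shell command to move; the robot and the scene stay as the last step left them, time stands still between calls to the robot, and variables do not carry over. Pictures are saved under pics/ and viewed, at most 10 in all, crops included, and the job is handed in when it is done.

```bash
mkdir -p pics
python3 - <<'E'
from station import ctrl,get_image,camera_model
import cv2,numpy as np
for n in("side","top"):
    cv2.imwrite(f"pics/{n}0.png",get_image(n)[:,:,::-1]); m=camera_model(n)
    print(n,{k:np.round(v,4).tolist() for k,v in m.items()})
o=ctrl.get_obs();print(o["t"],o["tool_pos"],o["tool_rot"],o["opening"])
E
```

```text
side {'vertical_fov': 55.4513, 'cx': 312.8584, 'cy': 240.1861, 'R': [[-0.6491, 0.7606, -0.0059], [0.7161, 0.6085, -0.3418], [-0.2564, -0.2261, -0.9397]], 't': [0.3861, -0.4202, 1.2203]}
top {'vertical_fov': 42.4358, 'cx': 323.7579, 'cy': 239.5689, 'R': [[0.009, -0.9999, -0.0145], [-0.9944, -0.0074, -0.1052], [0.105, 0.0153, -0.9943]], 't': [0.036, 0.6037, 1.3419]}
0.1 [0.27816936 0.55903615 0.23018706] [-7.18800138e-01 -3.05757689e+00  2.80923755e-03] 0.08493631037465531
```

View pics/top0.png

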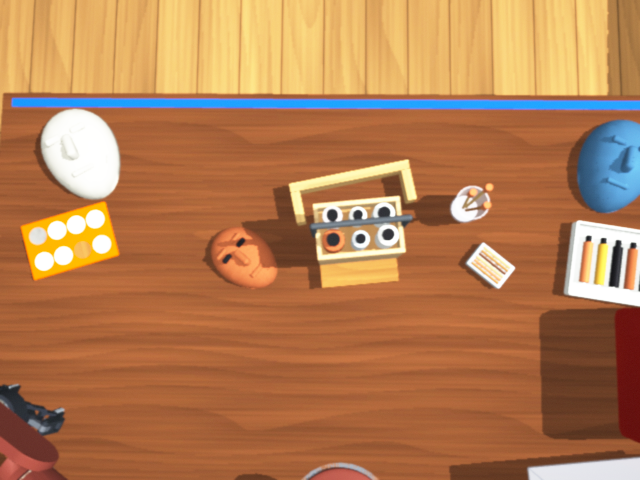

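View pics/side0.png

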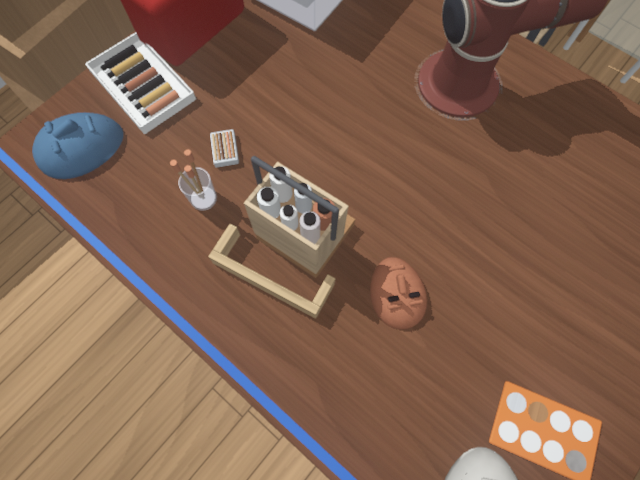

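The top view shows the crate at about (360,235), with its foot at about (321–398, 283). The bay stop runs from (290,184) to (410,162), the mask is on the left at (243,257), the pot at (470,204) and the tin at (490,265). I'll zoom in for exact corners.

Run:
```python
import cv2
a=cv2.imread("pics/top0.png")[150:300,270:430];cv2.imwrite("pics/topc.png",cv2.resize(a,None,fx=4,fy=4,interpolation=cv2.INTER_CUBIC))
a=cv2.imread("pics/side0.png")[150:330,200:360];cv2.imwrite("pics/sidec.png",cv2.resize(a,None,fx=3.3,fy=3.3,interpolation=cv2.INTER_CUBIC))
```

```text
(no output)
```

View pics/topc.png

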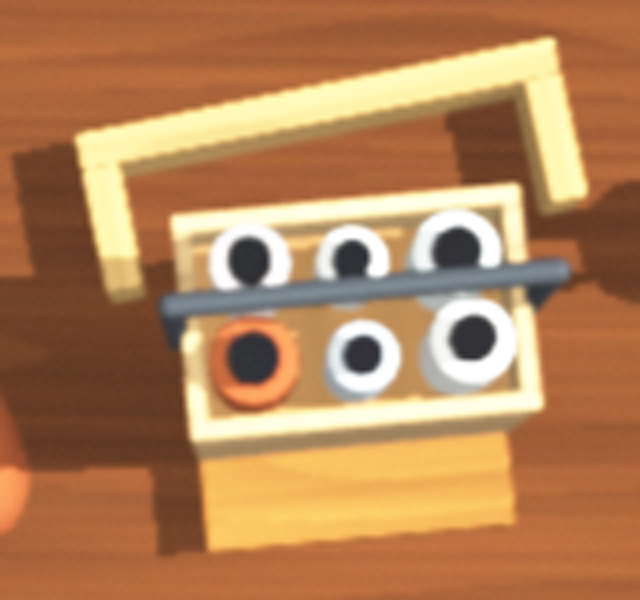

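View pics/sidec.png

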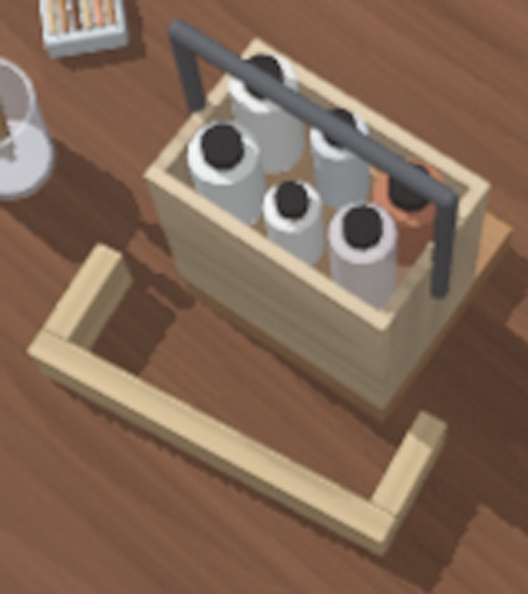

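The top crop shows the rim corners at (172,215), (520,185), (543,405) and (193,440), the foot edge from (208,550) to (515,522), and the bay's outer back corners at (78,135) and (554,40). The side crop shows the same rim at (385,325), (150,175), (257,42) and (487,187). Next I'll triangulate these points and cast rays.

```bash
cat > h.py <<'E'
import numpy as np
from station import camera_model
def ray(n,p):
    m=camera_model(n);f=240/np.tan(np.radians(m["vertical_fov"])/2);R=np.array(m["R"]);t=np.array(m["t"])
    d=R.T@np.array([(p[0]-m["cx"])/f,(p[1]-m["cy"])/f,1]);return -R.T@t,d/np.linalg.norm(d)
def plane(n,p,z): c,d=ray(n,p);return c+d*(z-c[2])/d[2]
def tri(p,q):
    a,d=ray("top",p);b,e=ray("side",q)
    s=np.linalg.lstsq(np.c_[d,-e],b-a,rcond=None)[0];x,y=a+s[0]*d,b+s[1]*e
    return (x+y)/2,np.linalg.norm(x-y)
T=lambda u,v:((u+.5)/4-.5+270,(v+.5)/4-.5+150)
S=lambda u,v:((u+.5)/3.3-.5+200,(v+.5)/3.3-.5+150)
E
python3 - <<'E'
from h import *
np.set_printoptions(precision=4,suppress=True)
for k,t,s,z in[("rimBL",(172,215),(385,325),.2),("rimBR",(520,185),(150,175),.2),("rimFR",(543,405),(257,42),.2),("rimFL",(193,440),(487,187),.2),
 ("bayBL",(78,135),(383,540),.05),("bayBR",(554,40),(30,348),.05),("inL",(122,164),(374,504),.05),("inR",(520,91),(74,342),.05),
 ("blkLo",(108,292),(445,422),.05),("blkRi",(550,205),(131,258),.05)]:
    x,g=tri(T(*t),S(*s));print(k,x,round(g,4),"top@z",plane("top",T(*t),z)[:2],"side",plane("side",S(*s),z)[:2])
for k,t in[("footL",(208,551)),("footR",(515,523))]:print(k,plane("top",T(*t),.036))
for k,t,z in[("maskR",(277,270),.02),("tinL",(466,265),.02),("potL",(450,205),.09)]:print(k,plane("top",t,z))
E
```

```text
rimBL [0.6552 0.0609 0.209 ] 0.0009 top@z [0.6569 0.0608] side [0.6526 0.0593]
rimBR [ 0.6718 -0.1082  0.1991] 0.004 top@z [ 0.6729 -0.1097] side [ 0.6709 -0.106 ]
rimFR [ 0.5642 -0.1196  0.1975] 0.0026 top@z [ 0.5647 -0.1204] side [ 0.5644 -0.1173]
rimFL [0.547  0.049  0.1956] 0.0011 top@z [0.5464 0.0494] side [0.549  0.0495]
bayBL [0.7252 0.1188 0.0534] 0.0012 top@z [0.7262 0.1185] side [0.7244 0.1189]
bayBR [ 0.7799 -0.1438  0.0528] 0.0022 top@z [ 0.7813 -0.145 ] side [ 0.779  -0.1441]
inL [0.7103 0.0963 0.0423] 0.0045 top@z [0.71   0.0939] side [0.7104 0.0994]
inR [ 0.7552 -0.1279  0.0396] 0.0017 top@z [ 0.7524 -0.1261] side [ 0.7569 -0.1246]
blkLo [0.6387 0.1001 0.0508] 0.0012 top@z [0.6385 0.1007] side [0.6388 0.0995]
blkRi [ 0.6884 -0.1415  0.0436] 0.0041 top@z [ 0.6886 -0.1423] side [ 0.6884 -0.1372]
footL [0.4973 0.0446 0.036 ]
footR [ 0.514  -0.1239  0.036 ]
maskR [0.5355 0.1449 0.02  ]
tinL [ 0.5501 -0.2759  0.02  ]
potL [ 0.6735 -0.2288  0.09  ]
```

```bash
cat >> h.py <<'E'
from scipy.spatial.transform import Rotation as Ro
from station import ctrl
FC=np.array([.5057,-.0396]);TC=5.7   # foot now, crate yaw deg
FH=np.array([.5764,-.0493]);TB=11.8  # foot home
def rep(x,y,z,yaw):
    o=ctrl.get_obs();R=Ro.from_rotvec(o["tool_rot"]);M=R.as_matrix()
    print("t",round(o["t"],2),"pos",np.round(o["tool_pos"]*1e0,4),"F",np.round(o["contact_force"],1),"open",round(o["opening"],3),"yaw",np.degrees(np.arctan2(-M[1,0],-M[0,0])).round(2),"tilt",np.degrees(np.arccos(-M[2,2])).round(2))
    c,s=np.cos(np.radians(yaw)),np.sin(np.radians(yaw))
    G=Ro.from_matrix(np.array([[-c,-s,0],[-s,c,0],[0,0,-1]]).T)
    print("shift mm",np.round(M.T@(np.array([x,y,z])-o["tool_pos"])*1000,1),"turn",np.round((R.inv()*G).as_rotvec(),4))
E
python3 - <<'E'
from h import *
print(ctrl.grip_depth,np.round(camera_model("wrist")["hand_eye"],3).tolist())
c=np.array([np.cos(np.radians(TC)),np.sin(np.radians(TC))]);p=FC-.06*c;print(p)
rep(p[0],p[1],.15,TC)
E
```

```text
0.0187 [[-0.001, -0.951, -0.31, 0.081], [1.0, -0.001, 0.001, -0.001], [-0.001, -0.31, 0.951, -0.143], [0.0, 0.0, 0.0, 1.0]]
[ 0.44599667 -0.04555918]
t 0.1 pos [0.2782 0.559  0.2302] F [-0.2 -0.1  0.1] open 0.085 yaw -26.46 tilt 0.11
shift mm [-419.6 -466.3   81. ] turn [-0.0018 -0.0008 -0.5613]
```

```bash
python3 -m crank '[[-21,-23.3,0,0,0,0,1],[-21,-23.3,0,0,0,0,1],[-21,-23.3,0,0,0,0,1],[-21,-23.3,0,0,0,0,1],[-21,-23.3,0,0,0,0,1],[-21,-23.3,0,0,0,0,1],[-21,-23.3,0,0,0,0,1],[-21,-23.3,0,0,0,0,1],[-21,-23.3,0,0,0,0,1],[-21,-23.3,0,0,0,0,1]]' && python3 -m crank '[[-21,-23.3,0,0,0,0,1],[-21,-23.3,0,0,0,0,1],[-21,-23.3,0,0,0,0,1],[-21,-23.3,0,0,0,0,1],[-21,-23.3,0,0,0,0,1],[-21,-23.3,0,0,0,0,1],[-21,-23.3,0,0,0,0,1],[-21,-23.3,0,0,0,0,1],[-21,-23.3,0,0,0,0,1],[-21,-23.3,0,0,0,0,1]]' && python3 -m crank '[[0,0,8,0,0,-0.094,1],[0,0,8,0,0,-0.094,1],[0,0,8,0,0,-0.094,1],[0,0,8,0,0,-0.094,1],[0,0,8,0,0,-0.094,1],[0,0,8,0,0,-0.094,1],[0,0,8,0,0,0,1],[0,0,8,0,0,0,1],[0,0,8,0,0,0,1],[0,0,8,0,0,0,1]]'
python3 -c "
from h import *
rep(.446,-.0456,.004,TC)"
```

```text
t: 0.93
tool_pos: [0.3624, 0.2559, 0.2308]
tool_rot: [-0.718, -3.058, 0.001]
contact_force: [0.7, 0.2, 1.1]
opening: 0.0855
grip_force: 0.0
t: 1.77
tool_pos: [0.4467, -0.0464, 0.2309]
tool_rot: [-0.719, -3.058, -0.0]
contact_force: [0.8, 1.3, 1.1]
opening: 0.0856
grip_force: 0.0
t: 2.6
tool_pos: [0.4467, -0.0448, 0.1505]
tool_rot: [0.158, -3.137, -0.0]
contact_force: [-0.2, -0.5, -0.3]
opening: 0.0851
grip_force: 0.0
t 2.6 pos [ 0.4467 -0.0448  0.1505] F [-0.2 -0.5 -0.3] open 0.085 yaw 5.78 tilt 0.01
shift mm [  0.8  -0.8 146.5] turn [ 0.0001 -0.0001  0.0014]
```

Now I'll descend, then look from above and with the wrist camera to check the contact.

```bash
python3 -m crank '[[0,0,18,0,0,0,1],[0,0,18,0,0,0,1],[0,0,18,0,0,0,1],[0,0,18,0,0,0,1],[0,0,18,0,0,0,1],[0,0,18,0,0,0,1],[0,0,15,0,0,0,1],[0,0,12,0,0,0,1],[0,0,10,0,0,0,1],[0,0,1,0,0,0,1]]'
python3 - <<'E'
from h import *
from station import get_image
import cv2
rep(.5057-.011,-.0396,.004,TC)
a=get_image("wrist");b=get_image("side")
cv2.imwrite("pics/w1.png",np.hstack([cv2.resize(a,(400,300)),cv2.resize(b[100:340,180:500],(400,300))])[:,:,::-1])
E
```

```text
t: 3.43
tool_pos: [0.4451, -0.0443, 0.003]
tool_rot: [0.159, -3.134, -0.002]
contact_force: [-0.5, 0.2, -1.1]
opening: 0.0853
grip_force: 0.0
t 3.43 pos [ 0.4451 -0.0443  0.003 ] F [-0.5  0.2 -1.1] open 0.085 yaw 5.82 tilt 0.23
shift mm [-49.8  -0.3  -1.2] turn [ 0.0014 -0.0038  0.0021]
```

View pics/w1.png

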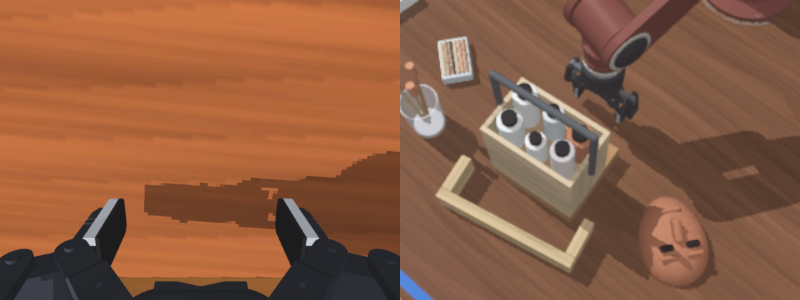

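The gripper is low behind the foot and centred, with the fingers clear. I'll close in now.

```bash
python3 -m crank '[[-10,0,0,0,0,0,1],[-10,0,0,0,0,0,1],[-10,0,0,0,0,0,1],[-7,0,0,0,0,0,1],[-4,0,0,0,0,0,1],[-2,0,0,0,0,0,1],[-2,0,0,0,0,0,1],[-2,0,0,0,0,0,1],[-2,0,0,0,0,0,1],[-2,0,0,0,0,0,1]]'
python3 -c "
from h import *
rep(.5057-.011,-.0396,.004,TC)"
```

```text
t: 4.37
tool_pos: [0.4944, -0.0399, 0.0046]
tool_rot: [0.16, -3.129, 0.0]
contact_force: [-13.4, -3.5, 9.3]
opening: 0.0852
grip_force: 7.2
t 4.37 pos [ 0.4944 -0.0399  0.0046] F [-13.4  -3.5   9.3] open 0.085 yaw 5.84 tilt 0.52
shift mm [-0.4  0.3  0.6] turn [ 0.0002 -0.009   0.0025]
```

Contact is made at the predicted spot, at about 13 N. I'll push the first half, steering gradually.

```bash
python3 -m crank '[[-3.5,-1.1,-0.2,0,0,-0.0055,1],[-3.5,-1.1,-0.2,0,0,-0.0055,1],[-3.5,-1.1,-0.2,0,0,-0.0055,1],[-3.5,-1.1,0,0,0,-0.0055,1],[-3.5,-1.1,0,0,0,-0.0055,1],[-3.5,-1.1,0,0,0,-0.0055,1],[-3.5,-1.1,0,0,0,-0.0055,1],[-3.5,-1.1,0,0,0,-0.0055,1],[-3.5,-1.1,0,0,0,-0.0055,1],[0,0,0,0,0,0,1]]'
python3 - <<'E'
from h import *
from station import get_image
import cv2
rep(.5651,-.0517,.004,TB)
a=get_image("top");cv2.imwrite("pics/top2.png",a[:,:,::-1]);b=a[130:280,270:430]
cv2.imwrite("pics/t2.png",cv2.resize(b,None,fx=4,fy=4,interpolation=cv2.INTER_CUBIC)[:,:,::-1])
E
```

```text
t: 5.2
tool_pos: [0.5269, -0.0452, 0.0044]
tool_rot: [0.239, -3.125, -0.002]
contact_force: [-6.9, -0.1, 2.8]
opening: 0.0855
grip_force: 3.4
t 5.2 pos [ 0.5269 -0.0452  0.0044] F [-6.9 -0.1  2.8] open 0.085 yaw 8.75 tilt 0.45
shift mm [-36.7 -12.3   0.1] turn [ 0.0022 -0.0076 -0.0532]
```

View pics/t2.png

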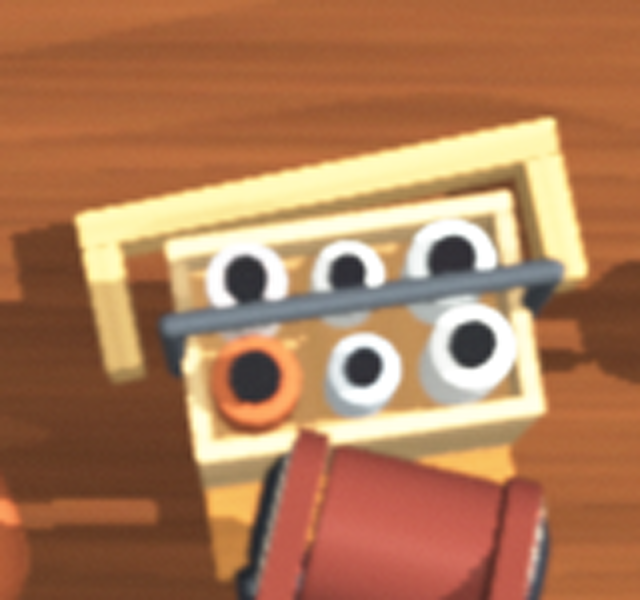

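Now the rim corners are at (168,242), (512,192), (545,412) and (205,463), and the crate is turning with the tool. I'll compute its pose.

Run:
```python
from h import *
P=[plane("top",np.array(T(u,v))-[0,20],.2)[:2] for u,v in[(168,242),(512,192),(545,412),(205,463)]]
P=np.array(P);c=P.mean(0);e=(P[0]+P[3]-P[1]-P[2]);th=np.degrees(np.arctan2(-e[0],e[1]))
b=np.radians(TB);d=c-[.733,-.0166];print(P,c,th,"bay",d@[np.cos(b),np.sin(b)],d@[-np.sin(b),np.cos(b)])
```

```text
[[ 0.68323894  0.06305812]
 [ 0.70923051 -0.10588199]
 [ 0.60043069 -0.1215369 ]
 [ 0.5742263   0.04383112]] [ 0.64178161 -0.03013241] 8.87401994491074 bay -0.09205803466296063 0.0054073647872295025
```

The crate is tracking well: 37 mm to go, 5 mm off centre, 2.9° left to turn. Continuing.

```bash
python3 -m crank '[[-3.6,-1.3,0,0,0,-0.006,1],[-3.6,-1.3,0,0,0,-0.006,1],[-3.6,-1.3,0,0,0,-0.006,1],[-3.6,-1.3,0,0,0,-0.006,1],[-3.6,-1.3,0,0,0,-0.006,1],[-3.6,-1.3,0,0,0,-0.006,1],[-3.4,-1.3,0,0,0,-0.006,1],[-2.5,-1,0,0,0,-0.006,1],[-2,-0.8,0,0,0,-0.005,1],[-1,0,0,0,0,0,1]]'
python3 -c "
from h import *
rep(.5651,-.0517,.004,TB)"
```

```text
t: 6.08
tool_pos: [0.558, -0.0507, 0.0043]
tool_rot: [0.321, -3.115, -0.003]
contact_force: [-10.9, -1.8, 4.8]
opening: 0.0854
grip_force: 5.8
t 6.08 pos [ 0.558  -0.0507  0.0043] F [-10.9  -1.8   4.8] open 0.085 yaw 11.78 tilt 0.58
shift mm [-6.8 -2.4  0.2] turn [ 0.0026 -0.0098 -0.0003]
```

Now small steps, watching the force for contact with the stop.

```bash
python3 -m crank '[[-0.7,-0.3,0,0,0,0,1],[-0.7,-0.3,0,0,0,0,1],[-0.7,-0.3,0,0,0,0,1],[-0.7,-0.3,0,0,0,0,1],[-0.7,-0.3,0,0,0,0,1],[-0.7,0,0,0,0,0,1],[-0.5,0,0,0,0,0,1],[-0.5,0,0,0,0,0,1],[0,0,0,0,0,0,1],[0,0,0,0,0,0,1]]'
python3 -c "
from h import *
rep(.5651,-.0517,.004,TB)"
```

```text
t: 6.92
tool_pos: [0.563, -0.0509, 0.0042]
tool_rot: [0.321, -3.115, -0.003]
contact_force: [-10.8, 0.5, 4.6]
opening: 0.0853
grip_force: 5.3
t 6.92 pos [ 0.563  -0.0509  0.0042] F [-10.8   0.5   4.6] open 0.085 yaw 11.78 tilt 0.61
shift mm [-1.9 -1.2  0.2] turn [ 0.0033 -0.0101 -0.0003]
```

```bash
python3 -m crank '[[-0.5,0,0,0,0,0,1],[-0.5,0,0,0,0,0,1],[-0.5,0,0,0,0,0,1],[-0.5,0,0,0,0,0,1],[-0.3,0,0,0,0,0,1],[-0.3,0,0,0,0,0,1],[0,0,0,0,0,0,1],[0,0,0,0,0,0,1],[0,0,0,0,0,0,1],[0,0,0,0,0,0,1]]'
python3 -c "
from h import *
o=ctrl.get_obs();print(o['wrist_torque'])
rep(.5651,-.0517,.004,TB)"
```

```text
t: 7.75
tool_pos: [0.5656, -0.0506, 0.0042]
tool_rot: [0.321, -3.115, -0.003]
contact_force: [-10.3, -0.8, 4.7]
opening: 0.0852
grip_force: 5.3
[0.07831034 1.57761098 0.06442556]
t 7.75 pos [ 0.5656 -0.0506  0.0042] F [-10.3  -0.8   4.7] open 0.085 yaw 11.76 tilt 0.6
shift mm [ 0.7 -1.   0.2] turn [ 0.003  -0.01   -0.0008]
```

```bash
python3 -m crank '[[-0.4,0,0,0,0,0,1],[-0.4,0,0,0,0,0,1],[-0.4,0,0,0,0,0,1],[-0.4,0,0,0,0,0,1],[-0.4,0,0,0,0,0,1],[0,0,0,0,0,0,1],[0,0,0,0,0,0,1],[0,0,0,0,0,0,1],[0,0,0,0,0,0,1],[0,0,0,0,0,0,1]]'
python3 -c "
from h import *
o=ctrl.get_obs();print(o['wrist_torque'])
rep(.5651,-.0517,.004,TB)"
```

```text
t: 8.58
tool_pos: [0.5666, -0.0504, 0.0042]
tool_rot: [0.321, -3.112, -0.003]
contact_force: [-14.5, -2.4, 7.5]
opening: 0.0852
grip_force: 7.3
[-0.19327868  2.05448231  0.05045728]
t 8.58 pos [ 0.5666 -0.0504  0.0042] F [-14.5  -2.4   7.5] open 0.085 yaw 11.76 tilt 0.74
shift mm [ 1.7 -0.9  0.2] turn [ 0.003  -0.0126 -0.0006]
```

The force is rising and the motion lagging, so the stop has been reached at least at one corner. I'll press a little more.

```bash
python3 -m crank '[[-0.5,0,0,0,0,0,1],[-0.5,0,0,0,0,0,1],[-0.5,0,0,0,0,0,1],[0,0,0,0,0,0,1],[0,0,0,0,0,0,1],[0,0,0,0,0,0,1],[0,0,0,0,0,0,1],[0,0,0,0,0,0,1],[0,0,0,0,0,0,1],[0,0,0,0,0,0,1]]'
python3 - <<'E'
from h import *
from station import get_image
import cv2
o=ctrl.get_obs();print(o['wrist_torque'])
rep(.5651,-.0517,.004,TB)
a=get_image("top")[130:280,270:430];b=get_image("side")[150:330,200:360]
f=lambda x:cv2.resize(x,(400,int(400*x.shape[0]/x.shape[1])),interpolation=cv2.INTER_CUBIC)[:375]
cv2.imwrite("pics/s3.png",np.hstack([f(a),f(b)])[:,:,::-1])
E
```

```text
t: 9.42
tool_pos: [0.5666, -0.0505, 0.0042]
tool_rot: [0.321, -3.108, -0.002]
contact_force: [-18.2, -3.7, 12.1]
opening: 0.0856
grip_force: 10.5
[-0.41998253  2.91880095  0.02835913]
t 9.42 pos [ 0.5666 -0.0505  0.0042] F [-18.2  -3.7  12.1] open 0.086 yaw 11.78 tilt 0.97
shift mm [ 1.7 -0.9  0.2] turn [ 0.0033 -0.0167 -0.0004]
```

View pics/s3.png

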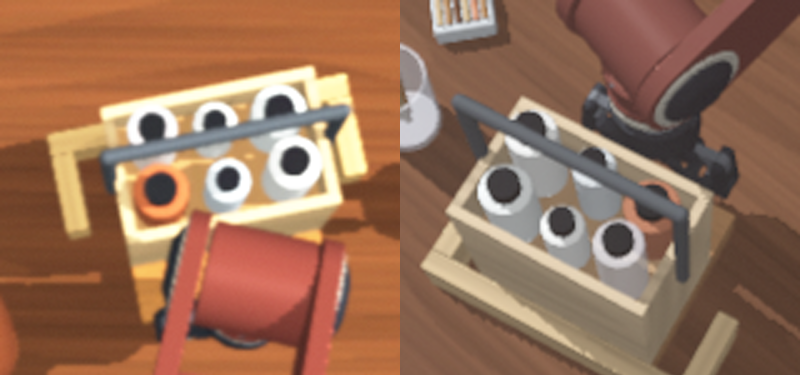

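The crate is upright and against the stop, inside the blocks. To seat both back corners, I'll press with the right finger and then the left.

```bash
python3 -m crank '[[-0.4,0,-0.3,0,0,-0.01,1],[-0.3,0,-0.3,0,0,-0.01,1],[0,0,0,0,0,-0.01,1],[0,0,0,0,0,0,1],[0,0,0,0,0,0,1],[0,0,0,0,0,0,1],[0,0,0,0,0,0,1],[0,0,0,0,0,0,1],[0,0,0,0,0,0,1],[0,0,0,0,0,0,1]]'
python3 -c "
from h import *
o=ctrl.get_obs();print(o['wrist_torque'])
rep(.5651,-.0517,.004,TB)"
python3 -m crank '[[0,0,0,0,0,0.015,1],[0,0,0,0,0,0.015,1],[0,0,0,0,0,0.015,1],[0,0,0,0,0,0.015,1],[0,0,0,0,0,0,1],[0,0,0,0,0,0,1],[0,0,0,0,0,0,1],[0,0,0,0,0,0,1],[0,0,0,0,0,0,1],[0,0,0,0,0,0,1]]'
python3 -c "
from h import *
o=ctrl.get_obs();print(o['wrist_torque'])
rep(.5651,-.0517,.004,TB)"
```

```text
t: 10.35
tool_pos: [0.5663, -0.0514, 0.0042]
tool_rot: [0.362, -3.101, -0.001]
contact_force: [-22.6, -7.3, 11.7]
opening: 0.0851
grip_force: 12.0
[-1.44994104  3.14864186 -1.09693092]
t 10.35 pos [ 0.5663 -0.0514  0.0042] F [-22.6  -7.3  11.7] open 0.085 yaw 13.3 tilt 1.1
shift mm [ 1.2 -0.1  0.2] turn [ 0.0026 -0.019   0.0262]
t: 11.18
tool_pos: [0.5657, -0.0508, 0.0041]
tool_rot: [0.279, -3.108, -0.0]
contact_force: [-24.4, -7.0, 12.8]
opening: 0.0853
grip_force: 12.5
[-0.382092    3.51504223  1.15678372]
t 11.18 pos [ 0.5657 -0.0508  0.0041] F [-24.4  -7.   12.8] open 0.085 yaw 10.27 tilt 1.21
shift mm [ 0.7 -0.7  0.1] turn [ 0.0024 -0.021  -0.0267]
```

The response is symmetric (±1.1 N·m about 11.8°), so both corners are seated. I'll back off and rise.

```bash
python3 -m crank '[[1,0,0,0,0,0,1],[2,0,0,0,0,0,1],[5,0,0,0,0,0,1],[10,0,0,0,0,0,1],[10,0,0,0,0,0,1],[10,0,0,0,0,0,1],[10,0,0,0,0,0,1],[10,0,-10,0,0,0,1],[10,0,-20,0,0,0,1],[5,0,-30,0,0,0,1]]'
python3 -m crank '[[5,0,-30,0,0,0,1],[10,0,-30,0,0,0,1],[10,0,-30,0,0,0,1],[10,0,-30,0,0,0,1],[10,0,-30,0,0,0,1],[10,0,-20,0,0,0,1],[0,0,0,0,0,0,1],[0,0,0,0,0,0,1],[0,0,0,0,0,0,1],[0,0,0,0,0,0,1]]'
python3 - <<'E'
from h import *
from station import get_image
import cv2
a=get_image("top")[130:280,270:430];b=get_image("side")[150:330,200:360]
f=lambda x,s:cv2.resize(x,None,fx=s,fy=s,interpolation=cv2.INTER_CUBIC)
A=f(a,2.5);B=f(b,2.5)[:375]
cv2.imwrite("pics/s4.png",np.hstack([A,B])[:,:,::-1])
E
```

```text
t: 12.02
tool_pos: [0.4979, -0.0621, 0.0639]
tool_rot: [0.273, -3.123, -0.004]
contact_force: [-1.0, -0.2, -0.6]
opening: 0.0855
grip_force: 0.0
t: 12.85
tool_pos: [0.4471, -0.0719, 0.2343]
tool_rot: [0.274, -3.127, -0.002]
contact_force: [-0.4, 0.3, 1.1]
opening: 0.0853
grip_force: 0.0
```

View pics/s4.png

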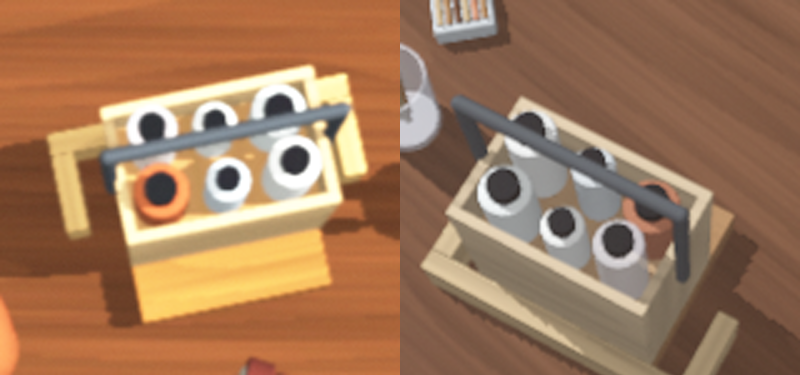

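After the retreat the rim is at (101,108), (314,67), (341,200) and (125,247), and the foot edge runs from (145,322) to (331,284). I'll check the pose numerically.

Run:
```python
from h import *
U=lambda u,v:((u+.5)/2.5-.5+270,(v+.5)/2.5-.5+130)
P=np.array([plane("top",U(u,v),.2)[:2] for u,v in[(101,108),(314,67),(341,200),(125,247)]])
F=np.array([plane("top",U(u,v),.036)[:2] for u,v in[(145,322),(331,284)]])
b=np.radians(TB);B=np.array([[np.cos(b),np.sin(b)],[-np.sin(b),np.cos(b)]])
an=lambda e:np.degrees(np.arctan2(-e[0],e[1]))
print("rim",an(P[0]+P[3]-P[1]-P[2]),B@(P.mean(0)-[.733,-.0166]),"foot",an(F[0]-F[1]),B@(F.mean(0)-[.733,-.0166]))
```

```text
rim 12.103064034164495 [-0.05361871 -0.00012894] foot 12.02553422356101 [-0.15816386 -0.00142156]
```

The crate sits at bay x of about -54 mm (home is -55), y of about 0, within 0.3° of square. Handing in.

```bash
python3 -c "
from station import ctrl
print(ctrl.finish_job())"
```

```text
the job is handed in; nothing more can be done
None
```

The crate stands upright in its bay, back against the stop rail, centred between the end blocks to about 1 mm and square to about 0.3°; the arm is clear and the job was handed in at about 13 s.

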